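# Turn the condiment turntable until the honey faces front

## Robot

A 7-joint arm with a two-finger parallel gripper is mounted at the origin on a cart in front of the work surface, level with it; the furniture and walls round the work are solid. World frame = base frame: x ahead of the robot, y to its left, z up, the work surface at z = 0. Lengths are in m, angles in rad, forces in N, time in s.
With the tool pointing down it reaches from about 0.425 to 0.975 m from the base axis. Payload 16.7 kg.
Tool frame: the origin (TCP) lies between the finger pads; the fingertips stand env.nose_length ahead of it and the grasp point (between the pads) lies 3 mm ahead of it (env.nose_length is the distance from the TCP to the fingertips, in m); z points along the fingers, y is the line along which they close (so a half turn about z gives the same grasp; the last joint's range is limited). The gripper opens to 85 mm and grips with 20 to 120 N. Pads are 22 mm wide; open, the fingers measure 114 mm over their backs; the gripper's body (76 mm by 85 mm) begins 54 mm behind the grasp point. The pads swing forward as they close: fully open they stand 13 mm farther back than shut.
Start: joints at [-1.411, 0.426, 0.074, 1.606, -0.034, 1.111, -0.067], TCP at [0.205, 0.643, 0.253] pointing down, gripper open.
Joint ranges: [-2.85, 2.85], [-0.5, 2.14], [-1.23, 1.37], [0.21, 2.46], [-1.02, 4.16], [0.16, 2.05], [-2.73, 2.73]. Speed limits (rad/s): [1.89, 1.89, 2.39, 2.39, 3.01, 3.01, 3.01].

## Interface

Orientations are given as a unit quaternion [x, y, z, w].
In Python, from plant import sensors, optics, sign_off, env gives the robot as it stands.
- The arm moves only by the tool step_arm, never from a script. Its argument "steps" is a list of rows, each a list of 7 numbers: the shift along the tool's x, y, z as a fraction of full scale, then the turn, a rotation vector about the tool's x, y, z as a fraction of full scale, then the gripper command: -1 is shut, 1 is fully open, values between are in proportion. A call has 1 to 10 rows; each row shifts and turns the commanded pose from where the row before left it, along the tool's axes as they then stand; what a row does not reach is not made up. Full scale, the value 1, is 50 cm for a shift and 180 degrees for a turn. A row lasts 1/8 s, in which the tool goes at most 62.5 mm and 10.7 degrees, less where a joint would pass 70% of its speed; a pose out of reach is approached as far as the arm can. A call with a number of a shift or a turn outside -1 to 1 is refused whole. A call with a gripper value outside its range is refused whole. The fingers move at their own pace and stop on an object; "squeeze" is the grip in N (left out, the last holds). Time passes only in rows, so rows that do not move let the fingers close. It gives the time, the measured TCP pose, the force, the opening and the grip force at its end, in the units of the state.
- sensors.sense(): the state, without advancing time (a new reading comes with each control period).
- optics.snapshot(name): name is "scene" or "top" or "wrist"; returns (picture, depth): 384x512x3 uint8, blue, green, red; 384x512 float32, m along the optical axis (not along the pixel's ray), 0 where there is no reading.
- optics.camera_info(name): a dict with "mtx" (3x3 intrinsics, pixels), "dist" ([k1, k2, p1, p2, k3] as OpenCV has them; the pictures are not rectified), "position" and "orientation" of the camera in the world; the wrist camera has in their place "tool_from_camera" (4x4, takes a point from camera to tool coordinates, whose origin is the TCP and whose axes are the flange's). Camera axes: x right, y up, looking along -z (the intrinsics and any distortion apply to the point x, -y, -z); pixel columns grow to the right and rows downward; lengths in m; the calibration is good to about 2 mm. A picture is of the moment at which its call begins: read the wrist's pose just before it. camera_info takes no time and is no camera call.
- sign_off(): hands the job in; it is judged then, once.
The state is a dict: "time": time; "joint_pos": joint angles; "dq": joint speeds; "effort": joint torques, N m; "ee_pos": TCP position; "tool_rot": TCP orientation; "contact_force": force on the tool from outside, world axes, zero at the start; "moment": the same for the moment, N m; "gripper_width": finger opening in m; "finger_force": force on a finger pad.
Only numpy, scipy, OpenCV 4.12 (cv2) and the standard library are available. Lean on these libraries where they do the work, as an engineer would, in place of code of your own. Each camera call takes 0.05 s, during which the arm holds its last target. There are 200 camera calls.

## Task

Spin the condiment turntable with gentle pushes at its rim (the upright posts there are made for it) until the honey jar stands at the front, lined up with the brass pointer on the stand's tongue, then leave the turntable at rest with nothing touching it. Do not touch, lift or tip the jars that stand on the turntable, and leave the mug, the tumbler and the fish tin where they are.

Things in the scene. Friction and masses are not known exactly. Their poses are not given: they have to be found in the camera images.
- turntable: the wooden turntable disc, 296 mm across, 18 mm thick; origin at the centre of its underside, on its upright axis, 16 mm above the worktop; its axes turn with it. Dividers 14 mm high along its x and y axes part it into four quarters with one jar in each, in any order, 62 mm from the axis. A knob at the centre is 34 mm high. It turns freely both ways, up to one full turn
- post_top (a point): top centre of one of eight like upright round wooden posts, 13 mm thick, on the turntable's rim, 135 mm from the axis, every 45 degrees (this one 22.5 degrees from the disc's x axis towards its y axis). They rise 62 mm above the disc, to 96 mm above the worktop. About 1 N sideways against a post turns the disc; it stops almost at once when no longer pushed
- stand: dark wooden stand under the turntable, fixed to the worktop, a round foot 200 mm across and 12 mm high; origin at the centre of its underside, on the turntable's axis. Its -x axis points to the front, along a tongue 34 mm wide that sticks out from under the disc to 200 mm from the axis
- front_mark (a point): middle of the small brass diamond-shaped pointer on the stand's tongue, 174 mm from the axis, 15 mm above the worktop; it marks the front
- jar_honey: the honey jar: the short wide jar with a screw lid, 62 mm wide and 86 mm high, the widest of the four on the turntable; origin at the centre of its underside. Loose, 0.36 kg
- salt_shaker: salt shaker with a domed top, 44 mm wide, 90 mm high, standing on the turntable; origin at the centre of its underside. Loose
- spice_jar_1: slim spice jar with a dark cap, 41 mm wide, 105 mm high, standing on the turntable; origin at the centre of its underside. Loose
- spice_jar_2: a second slim spice jar of the same size; origin at the centre of its underside. Loose
- mug: mug 96 mm high and 86 mm wide with a handle (125 mm over all), bystander on the worktop to the right of the turntable; origin under it. Loose
- fish_tin: flat round tin, 86 mm across, 40 mm high, bystander on the worktop right and in front of the turntable; origin under it. Loose
- tumbler: clear glass tumbler, 81 mm across, 92 mm high, bystander on the worktop left of the turntable; origin under it. Loose
Things that resemble listed ones, but are neither listed nor needed, are in the scene too. Leave any green or pink look-alike of the jar_honey alone.

How it is judged:
By the outcome, as a careful person would: the job done as asked, in the order asked, and still so for the second after the job is handed in, with the robot touching nothing.
It also fails if it takes over 64 s, if anything falls off the work surface, if the arm or the gripper's body presses on something with over 40 N, if the wrist force passes 120 N, or if a joint passes its speed limit or range.

## Working session

There is one attempt and no reset: what is moved stays moved. The work goes in short steps, Python scripts to look and compute and a tool call to move; the robot and the scene stay as the last step left them, time stands still between calls to the robot, and variables do not carry over. Pictures are saved under pics/ and viewed, at most 10 in all, crops included, and the job is handed in when it is done.

Besides the shell and the picture viewer there is one more tool, called after "Emit:" by a JSON object that holds its "api" and its "payload". step_arm: Moves the arm, as the interface text tells. Its arguments: {"type":"object","properties":{"steps":{"type":"array"},"squeeze":{"type":"number"}},"required":["steps"]}

```bash
mkdir -p pics; python3 - <<'E'
from plant import sensors, optics, env
import cv2, numpy as np
for n in("top","scene"):
    p,d=optics.snapshot(n); cv2.imwrite(f"pics/{n}0.png",p); np.save(f"{n}0.npy",d)
    print(n,optics.camera_info(n))
s=sensors.sense(); print(s, env.nose_length)
E
```

```text
top {'mtx': array([[373.14996354,   0.        , 248.93154127],
       [  0.        , 373.14996354, 184.64472287],
       [  0.        ,   0.        ,   1.        ]]), 'dist': array([-0.09045195,  0.        ,  0.        ,  0.        ,  0.        ]), 'position': array([0.3646361 , 0.02507559, 1.29898905]), 'orientation': array([ 0.03542719, -0.03317685, -0.70443089,  0.7081111 ])}
scene {'mtx': array([[394.02991758,   0.        , 259.66279672],
       [  0.        , 394.02991758, 188.9804235 ],
       [  0.        ,   0.        ,   1.        ]]), 'dist': array([-0.09803512,  0.        ,  0.        ,  0.        ,  0.        ]), 'position': array([ 0.05415619, -0.49485278,  0.89112718]), 'orientation': array([ 0.32138862, -0.11533772, -0.31098013,  0.88695994])}
{'time': 0.1, 'joint_pos': array([-1.41153165,  0.42664805,  0.07380965,  1.60651526, -0.03411639,
        1.11081454, -0.06706429]), 'dq': array([-0.00013094, -0.00146362, -0.00069081, -0.00151891, -0.0014803 ,
        0.00093329, -0.0008788 ]), 'effort': array([ 7.63374672e-03, -9.51534104e+01,  3.77047375e+00, -4.64405608e+01,
        1.94361177e-02,  6.70091380e-03, -4.18663853e-05]), 'ee_pos': array([0.20501049, 0.64276336, 0.25270584]), 'tool_rot': array([ 1.53751447e-01,  9.88109394e-01, -5.60244045e-04, -6.46132079e-05]), 'contact_force': array([ 0.17521324, -0.29458675, -1.14207687]), 'moment': array([-0.00690926, -0.00139572, -0.01126775]), 'finger_force': 0.0, 'gripper_width': 0.0855107694881748} 0.022
```

View pics/top0.png

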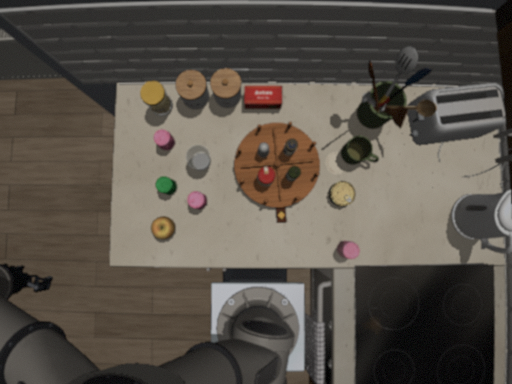

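View pics/scene0.png

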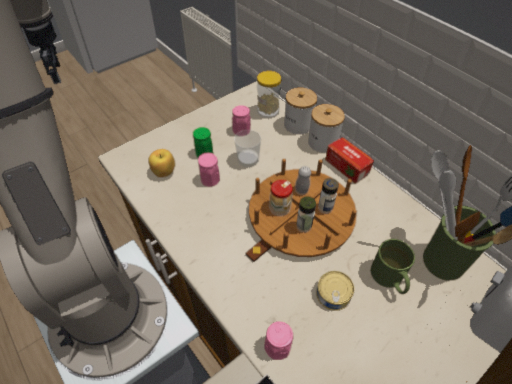

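Top view: the turntable is at about (277,165), with the pointer at (281,215). On the disc are the wide red-lidded jar at (266,176), the grey-domed salt shaker at (264,151), and dark-capped slim jars at (289,149) and (292,176). The look-alikes off the disc are pink at (163,139), (196,200) and (348,249), and green at (165,185). The red-lidded jar on the disc fits the honey jar because it is the widest and short with a screw lid. I'll confirm it in a crop.

```bash
cat > h.py <<'E'
import numpy as np, cv2
from plant import sensors, optics
from scipy.spatial.transform import Rotation as R
def cloud(n,d):
    c=optics.camera_info(n); h,w=d.shape
    u,v=np.meshgrid(np.arange(w),np.arange(h))
    q=cv2.undistortPoints(np.stack([u,v],-1).reshape(-1,1,2).astype(float),c['mtx'],c['dist']).reshape(h,w,2)
    P=np.stack([q[...,0]*d,-q[...,1]*d,-d],-1)
    return P@R.from_quat(c['orientation']).as_matrix().T+c['position']
E
python3 - <<'E'
from h import *
for n,roi in(("top",(110,230,225,390)),("scene",(150,300,230,370))):
    W=cloud(n,np.load(n+"0.npy")); p=cv2.imread(f"pics/{n}0.png")
    r=p[roi[0]:roi[1],roi[2]:roi[3]]
    cv2.imwrite(f"pics/{n}crop.png",cv2.resize(r,None,fx=4,fy=4,interpolation=cv2.INTER_CUBIC))
    if n=="top":
        for k,(u,v) in dict(mark=(281,215),honey=(266,174),salt=(264,150),s1=(290,147),s2=(292,175),mug=(357,151),tin=(342,194),tumb=(199,160),pink=(196,200),pink2=(348,249)).items(): print(k,W[v,u].round(3))
    else:
        for k,(u,v) in dict(mark=(258,251),honey=(281,187)).items(): print(k,W[v,u].round(3))
    # disc surface points near z=.034
    x,y,z=W[...,0],W[...,1],W[...,2]
    m=(abs(z-.034)<.006)&(abs(x-.66)<.25)&(abs(y+.05)<.25)
    lab,cc=cv2.connectedComponents(m.astype(np.uint8)); 
    i=np.argmax(np.bincount(cc[cc>0])); q=W[cc==i][:,:2].astype(np.float32)
    print("disc",cv2.minEnclosingCircle(q))
    c=np.array(cv2.minEnclosingCircle(q)[0])
    r=np.hypot(x-c[0],y-c[1]); m=(z>.06)&(z<.11)&(r<.16)&(r>.115)
    a=np.degrees(np.arctan2(y-c[1],x-c[0]))[m]
    print("post angs",np.sort(a.round(0))); 
    b=np.deg2rad(a)*8; print("phase",np.degrees(np.angle(np.exp(1j*b).mean()))/8, abs(np.exp(1j*b).mean()))
    m=(z>.078)&(r<.11); nn,cc,st,ce=cv2.connectedComponentsWithStats(m.astype(np.uint8))
    for k in range(1,nn):
        if st[k,4]>8:
            q=W[cc==k]; t=q[q[:,2]>q[:,2].max()-.008]; o=t[:,:2].mean(0)-c
            print("jar",ce[k].round(),st[k,4],t.mean(0).round(3),np.hypot(*o).round(3),np.degrees(np.arctan2(o[1],o[0])).round(1))
E
```

```text
mark [ 0.385 -0.081  0.018]
honey [ 0.514 -0.025  0.119]
salt [ 0.591 -0.019  0.119]
s1 [ 0.597 -0.1    0.141]
s2 [ 0.508 -0.105  0.142]
mug [ 0.612 -0.352  0.008]
tin [ 0.457 -0.288  0.037]
tumb [0.576 0.205 0.012]
pink [0.432 0.201 0.087]
pink2 [ 0.275 -0.292  0.091]
disc ((0.5602402687072754, -0.06447344273328781), 0.14832229912281036)
post angs [-155. -155. -155. -154. -154. -154. -154. -153. -153. -153. -152. -152.
 -152. -151. -151. -150. -110. -110. -110. -110. -109. -109. -109. -109.
 -109. -108. -108. -108. -108. -107. -107. -107. -106. -106. -106. -105.
  -65.  -64.  -64.  -64.  -64.  -64.  -64.  -63.  -63.  -63.  -63.  -63.
  -62.  -62.  -61.  -61.  -61.  -61.  -61.  -60.  -60.  -20.  -19.  -19.
  -19.  -18.  -18.  -18.  -17.  -17.  -17.  -17.  -17.  -17.  -16.  -16.
  -16.  -16.  -15.  -15.  -15.  -14.   26.   26.   26.   27.   27.   28.
   28.   28.   28.   28.   29.   29.   29.   29.   29.   30.   30.   30.
   30.   31.   71.   71.   72.   72.   72.   73.   74.   74.   74.   74.
   75.   75.   75.   75.   75.   75.   75.   75.  116.  117.  117.  117.
  118.  118.  118. 
[... 2553 characters left out ...]
0.  120.  120.  120.
  120.  120.  120.  120.  120.  120.  120.  120.  120.  120.  120.  120.
  121.  121.  121.  161.  161.  162.  162.  162.  162.  162.  162.  162.
  163.  163.  163.  163.  164.  164.  164.  164.  164.  164.  164.  164.
  164.  164.  164.  164.  164.  164.  164.  164.  164.  165.  165.  165.
  165.  165.  165.  165.  165.  165.  165.  165.  165.  165.  165.  165.
  165.  165.  165.  165.  165.  166.  166.  166.]
phase -17.285764295930225 0.9717477592157914
jar [303. 176.] 217 [ 0.596 -0.017  0.12 ] 0.061 48.7
jar [281. 192.] 511 [ 0.507 -0.023  0.12 ] 0.063 141.3
jar [329. 191.] 380 [ 0.602 -0.104  0.139] 0.062 -42.0
jar [306. 209.] 412 [ 0.515 -0.111  0.139] 0.064 -130.1
```

View pics/scenecrop.png

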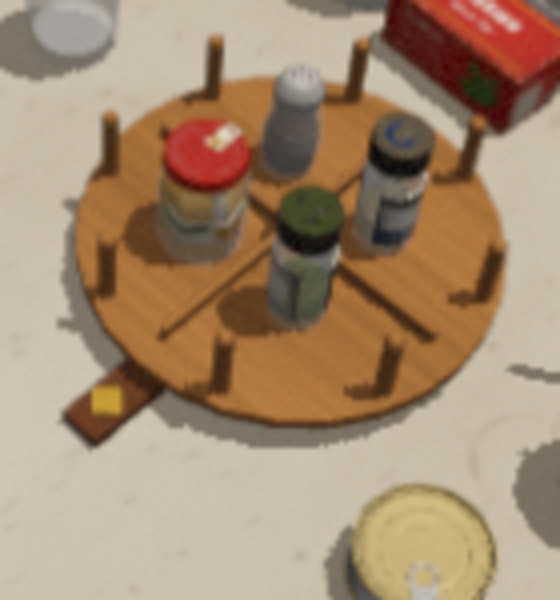

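View pics/topcrop.png

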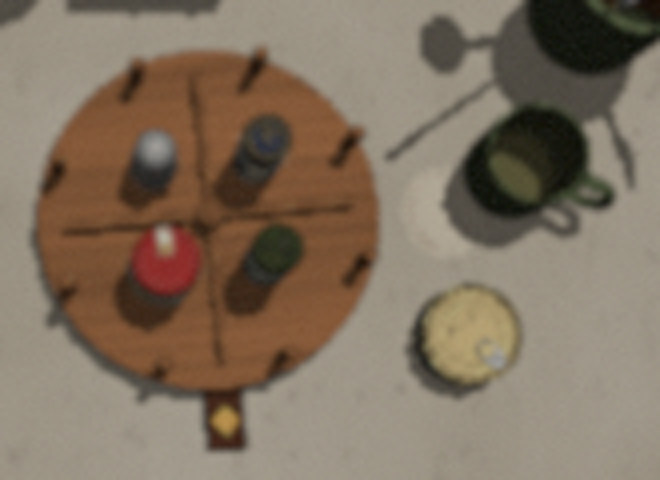

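The crop confirms it: the red-screw-lidded jar on the disc at scene (281,192) is the honey jar. It stands at 140.3° and the pointer at about 186.5°, so the disc needs about +46° (counterclockwise from above). I'll push the post at 72.8°, on the left rear, towards the robot.

```bash
cat >> h.py <<'E'
C=np.array([.558,-.063])
def rim(deg,r=.137): a=np.deg2rad(deg); return C+r*np.array([np.cos(a),np.sin(a)])
def plan(pts,yaws=None):
    "world waypoints -> tool-frame shift fractions, tool kept at present orientation"
    s=sensors.sense(); p=s['ee_pos']; Q=R.from_quat(s['tool_rot']); print('yaw of tool y',np.degrees(np.arctan2(*Q.as_matrix()[[1,0],1])).round(1))
    for t in pts:
        d=Q.inv().apply(np.array(t)-p)/.5; print(np.array(t).round(3),d.round(4), 'mm',(np.linalg.norm(d)*500).round(0)); p=np.array(t)
E
python3 -c "
from h import *
a=rim(58); print(a); plan([(*a,.25)])"
```

```text
[0.63059894 0.05318259]
yaw of tool y 72.3
[0.631 0.053 0.25 ] [-1.1692 -0.8648  0.0064] mm 727.0
```

Emit:
{"api": "step_arm", "payload": {"steps": [[-0.073, -0.054, 0, 0, 0, 0, -1], [-0.073, -0.054, 0, 0, 0, 0, -1], [-0.073, -0.054, 0, 0, 0, 0, -1], [-0.073, -0.054, 0, 0, 0, 0, -1], [-0.073, -0.054, 0, 0, 0, 0, -1], [-0.073, -0.054, 0, 0, 0, 0, -1], [-0.073, -0.054, 0, 0, 0, 0, -1], [-0.073, -0.054, 0, 0, 0, 0, -1]]}}

```text
time: 1.1
ee_pos: [0.4183, 0.3471, 0.2532]
tool_rot: [0.154, 0.988, -0.0, -0.0]
contact_force: [0.6, 1.5, 0.5]
gripper_width: 0.0003
finger_force: 0.0
```

Emit:
{"api": "step_arm", "payload": {"steps": [[-0.073, -0.054, 0, 0, 0, 0, -1], [-0.073, -0.054, 0, 0, 0, 0, -1], [-0.073, -0.054, 0, 0, 0, 0, -1], [-0.073, -0.054, 0, 0, 0, 0, -1], [-0.073, -0.054, 0, 0, 0, 0, -1], [-0.073, -0.054, 0, 0, 0, 0, -1], [-0.073, -0.054, 0, 0, 0, -0.044, -1], [-0.05, -0.03, 0, 0, 0, -0.044, -1], [0, 0, 0, 0, 0, 0, -1], [0, 0, 0, 0, 0, 0, -1]]}}

```text
time: 2.35
ee_pos: [0.6252, 0.0722, 0.2529]
tool_rot: [0.017, 1.0, 0.0, -0.0]
contact_force: [-1.0, 0.7, -0.3]
gripper_width: 0.0003
finger_force: 0.0
```

```bash
python3 - <<'E'
from h import *
p,d=optics.snapshot("wrist"); cv2.imwrite("pics/w1.png",p)
p,d=optics.snapshot("scene"); cv2.imwrite("pics/s1.png",p)
a=rim(58); print(sensors.sense()['ee_pos'],sensors.sense()['gripper_width'],sensors.sense()['contact_force']); plan([(*a,.25),(*a,.102)]+[(*rim(t),.102) for t in (63,70,77,84,91,98,105,108)])
E
```

```text
[0.62515125 0.07276145 0.25320536] 0.0001275697188575465 [ 0.53844634 -0.03542413 -0.15096178]
yaw of tool y 88.2
[0.631 0.053 0.25 ] [-0.0122 -0.0388  0.0064] mm 21.0
[0.631 0.053 0.102] [-1.00e-04 -1.00e-04  2.96e-01] mm 148.0
[0.62  0.059 0.102] [0.0212 0.0111 0.    ] mm 12.0
[0.605 0.066 0.102] [0.0311 0.0123 0.    ] mm 17.0
[0.589 0.07  0.102] [0.0324 0.0085 0.    ] mm 17.0
[0.572 0.073 0.102] [0.0332 0.0045 0.    ] mm 17.0
[0.556 0.074 0.102] [0.0335 0.0004 0.    ] mm 17.0
[0.539 0.073 0.102] [ 0.0332 -0.0037  0.    ] mm 17.0
[0.523 0.069 0.102] [ 0.0326 -0.0077  0.    ] mm 17.0
[0.516 0.067 0.102] [ 0.0136 -0.0045  0.    ] mm 7.0
```

View pics/s1.png

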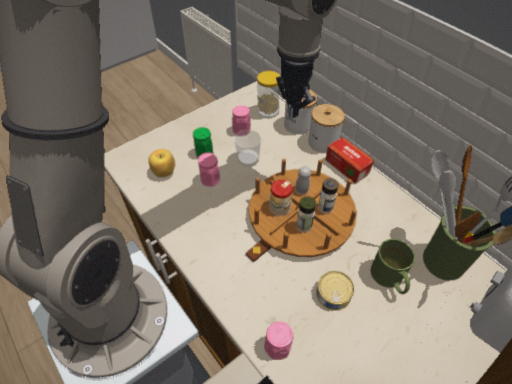

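Scene: the gripper is shut and hovering over the left rear of the disc at (298,85), and nothing is disturbed. Next I descend at 58° and then sweep the arc slowly.

Emit:
{"api": "step_arm", "payload": {"steps": [[-0.012, -0.039, 0.006, 0, 0, 0, -1], [0, 0, 0.06, 0, 0, 0, -1], [0, 0, 0.06, 0, 0, 0, -1], [0, 0, 0.06, 0, 0, 0, -1], [0, 0, 0.06, 0, 0, 0, -1], [0, 0, 0.056, 0, 0, 0, -1], [0, 0, 0, 0, 0, 0, -1], [0.011, 0.006, 0, 0, 0, 0, -1], [0.01, 0.005, 0, 0, 0, 0, -1], [0, 0, 0, 0, 0, 0, -1]]}}

```text
time: 3.7
ee_pos: [0.6207, 0.0584, 0.1033]
tool_rot: [0.016, 1.0, 0.0, 0.001]
contact_force: [-0.5, -0.2, -0.6]
gripper_width: -0.0004
finger_force: 0.0
```

```bash
cat >> h.py <<'E'
def table():
    "disc turn: phase of posts (mod 45) and bearing of the honey jar, from both cameras"
    for n,c in(("top",(.5602,-.0645)),("scene",(.5559,-.0621))):
        p,d=optics.snapshot(n); W=cloud(n,d); x,y,z=np.moveaxis(W,2,0); hsv=cv2.cvtColor(p,cv2.COLOR_BGR2HSV)
        r=np.hypot(x-c[0],y-c[1]); th=np.arctan2(y-c[1],x-c[0])
        m=(z>.06)&(z<.1)&(r<.15)&(r>.12); e=np.exp(8j*th[m]).mean()
        red=(r<.12)&(z>.1)&(z<.13)&(hsv[...,1]>150)&((hsv[...,0]<8)|(hsv[...,0]>172))
        o=W[red].mean(0)[:2]-c if red.any() else np.zeros(2)
        print(n,'phase',(np.degrees(np.angle(e))/8).round(2),abs(e).round(2),'honey',np.degrees(np.arctan2(o[1],o[0])).round(1),np.hypot(*o).round(3),red.sum())
    return p
E
python3 -c "
from h import *
table(); print(sensors.sense()['contact_force'],sensors.sense()['ee_pos'])"
```

```text
top phase -17.63 0.98 honey 150.4 0.062 127
scene phase -17.78 0.93 honey 145.4 0.064 276
[ 0.53458134 -0.52075373  0.21314777] [0.62099168 0.0580851  0.10296659]
```

Emit:
{"api": "step_arm", "payload": {"steps": [[0.0155, 0.006, 0, 0, 0, 0, -1], [0.0155, 0.006, 0, 0, 0, 0, -1], [0.016, 0.004, 0, 0, 0, 0, -1], [0.016, 0.004, 0, 0, 0, 0, -1], [0.0165, 0.002, 0, 0, 0, 0, -1], [0.0165, 0.002, 0, 0, 0, 0, -1], [0.0165, 0, 0, 0, 0, 0, -1], [0.0165, 0, 0, 0, 0, 0, -1], [0, 0, 0, 0, 0, 0, -1]]}}

```text
time: 4.92
ee_pos: [0.556, 0.0721, 0.1023]
tool_rot: [0.016, 1.0, 0.0, -0.0]
contact_force: [0.3, 0.4, 1.2]
gripper_width: -0.0003
finger_force: 0.0
```

```bash
python3 -c "
from h import *
cv2.imwrite('pics/s2.png',table()); print(sensors.sense()['contact_force'],sensors.sense()['ee_pos'])
plan([(*rim(t),.102) for t in (98,105,108)])"
```

```text
top phase 9.04 0.98 honey 169.0 0.066 191
scene phase 8.91 0.95 honey 172.2 0.066 287
[-0.29539159 -0.2357769  -0.13840213] [0.55676132 0.07207683 0.10239291]
yaw of tool y 88.2
[0.539 0.073 0.102] [0.0357 0.     0.0008] mm 18.0
[0.523 0.069 0.102] [ 0.0326 -0.0077 -0.    ] mm 17.0
[0.516 0.067 0.102] [ 0.0136 -0.0045 -0.    ] mm 7.0
```

View pics/s2.png

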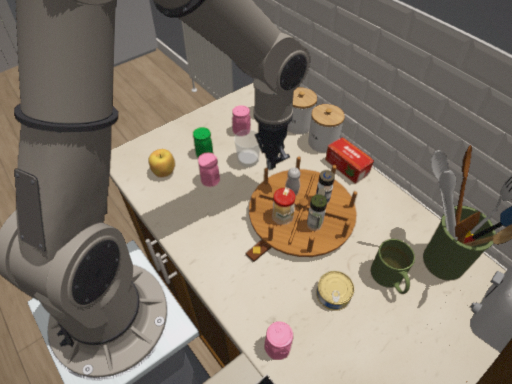

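Scene: the disc has turned about 26.7°, the honey jar is now at (284,208), and no jar has shifted. About 19.5° remain, so I push another 15° slowly and then measure.

Emit:
{"api": "step_arm", "payload": {"steps": [[0.018, 0, 0, 0, 0, 0, -1], [0.017, 0, 0, 0, 0, 0, -1], [0.016, -0.004, 0, 0, 0, 0, -1], [0.016, -0.004, 0, 0, 0, 0, -1], [0.003, -0.001, 0, 0, 0, 0, -1], [0, 0, 0, 0, 0, 0, -1]]}}

```text
time: 5.78
ee_pos: [0.5216, 0.0687, 0.1024]
tool_rot: [0.016, 1.0, 0.0, 0.0]
contact_force: [0.1, 0.6, -0.1]
gripper_width: 0.0002
finger_force: 0.0
```

```bash
python3 -c "
from h import *
table(); print(sensors.sense()['contact_force'],sensors.sense()['ee_pos'])
p=sensors.sense()['ee_pos'][:2]-C; print(np.degrees(np.arctan2(p[1],p[0])))
for n in('top','scene'):
    p,d=optics.snapshot(n); W=cloud(n,d); h=cv2.cvtColor(p,cv2.COLOR_BGR2HSV)
    m=(abs(W[...,0]-.384)<.03)&(abs(W[...,1]+.083)<.04)&(h[...,1]>140)&(h[...,2]>120)
    q=W[m].mean(0); print(n,m.sum(),q)
    for c in((.5602,-.0645),(.5559,-.0621)): o=q[:2]-c; print(np.degrees(np.arctan2(o[1],o[0]))%360)
"
```

```text
top phase -21.17 0.98 honey -176.6 0.066 190
scene phase -21.39 0.95 honey -174.7 0.067 295
[-0.07058022 -0.57216264 -0.90211945] [0.52175474 0.06870621 0.10232363]
105.38678646336331
top 32 [ 0.38632736 -0.08089009  0.01580277]
185.38507075643565
186.32306594822919
scene 139 [ 0.38731677 -0.07645627  0.01881505]
183.9561654493748
184.8674698938529
```

Emit:
{"api": "step_arm", "payload": {"steps": [[-0.02, 0.002, 0, 0, 0, 0, -1], [-0.01, 0, -0.06, 0, 0, 0, -1], [0, 0, -0.1, 0, 0, 0, -1], [0, 0, -0.1, 0, 0, 0, -1], [0, 0, -0.1, 0, 0, 0, -1], [0.02, -0.08, -0.1, 0, 0, 0, -1], [0.05, -0.1, -0.1, 0, 0, 0, -1], [0.05, -0.1, 0, 0, 0, 0, -1], [0, 0, 0, 0, 0, 0, -1], [0, 0, 0, 0, 0, 0, -1]]}}

```text
time: 7.22
ee_pos: [0.4774, -0.0589, 0.3725]
tool_rot: [0.016, 1.0, 0.0, 0.0]
contact_force: [0.0, -0.2, 0.4]
gripper_width: 0.0001
finger_force: 0.0
```

```bash
python3 -c "
from h import *
s=sensors.sense(); print(s['ee_pos'],optics.camera_info('wrist'))
p,d=optics.snapshot('wrist'); cv2.imwrite('pics/w2.png',p); np.save('w2.npy',d); np.save('w2p.npy',np.r_[s['ee_pos'],s['tool_rot']])
"
```

```text
[ 0.477398   -0.05892598  0.37245512] {'mtx': array([[281.63143962,   0.        , 254.84359425],
       [  0.        , 281.63143962, 193.10914145],
       [  0.        ,   0.        ,   1.        ]]), 'dist': array([-0.03218128,  0.        ,  0.        ,  0.        ,  0.        ]), 'tool_from_camera': array([[ 1.26882060e-04,  9.65705524e-01,  2.59639799e-01,
         6.45439004e-02],
       [ 9.99999801e-01, -2.83106574e-04,  5.64303115e-04,
         8.81890865e-04],
       [ 6.18456369e-04,  2.59639676e-01, -9.65705367e-01,
        -1.21059628e-01],
       [ 0.00000000e+00,  0.00000000e+00,  0.00000000e+00,
         1.00000000e+00]])}
```

View pics/w2.png

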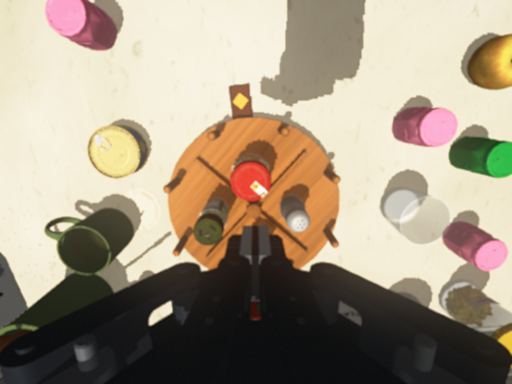

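Wrist view: the pointer is at (240,100), the honey jar's red lid at (251,181), and the posts and dividers are clear. I'll fit the centre, the pointer and the posts in this one picture.

```bash
cat >> h.py <<'E'
from scipy.optimize import least_squares
def wrist(p,d,s):
    c=optics.camera_info('wrist'); T=c['tool_from_camera']; Q=R.from_quat(s[3:]).as_matrix()
    def ray(uv,z):
        q=cv2.undistortPoints(np.asarray(uv,float).reshape(-1,1,2),c['mtx'],c['dist']).reshape(-1,2)
        v=np.c_[q[:,0],-q[:,1],-np.ones(len(q))]@T[:3,:3].T@Q.T; o=Q@T[:3,3]+s[:3]
        return (o+v*((z-o[2])/v[:,2])[:,None])
    h,w=d.shape; u,v=np.meshgrid(np.arange(w),np.arange(h)); uv=np.stack([u,v],-1).reshape(-1,2)
    q=cv2.undistortPoints(uv.reshape(-1,1,2).astype(float),c['mtx'],c['dist']).reshape(-1,2); dd=d.reshape(-1,1)
    W=((np.c_[q[:,0]*dd[:,0],-q[:,1]*dd[:,0],-dd[:,0]]@T[:3,:3].T+T[:3,3])@Q.T+s[:3]).reshape(h,w,3)
    hsv=cv2.cvtColor(p,cv2.COLOR_BGR2HSV); H,S,V=np.moveaxis(hsv.astype(int),2,0)
    x,y,z=np.moveaxis(W,2,0); ok=d>0
    r0=np.hypot(x-C[0],y-C[1])
    m=(S>110)&(H>5)&(H<22)&(r0<.165)&(abs(z-.034)<.01)&ok&(V>60)
    m=cv2.morphologyEx(m.astype(np.uint8),cv2.MORPH_OPEN,np.ones((3,3)))
    b=ray(np.argwhere(m)[:,::-1],.034)[:,:2]
    # outermost point per bearing
    th=np.degrees(np.arctan2(b[:,1]-C[1],b[:,0]-C[0])).astype(int)%360; rr=np.hypot(*(b-C).T)
    e=np.array([b[th==t][rr[th==t].argmax()] for t in np.unique(th) if rr[th==t].max()>.138])
    f=least_squares(lambda k:np.hypot(e[:,0]-k[0],e[:,1]-k[1])-k[2],[*C,.148],loss='soft_l1',f_scale=.001).x
    br=lambda o:(np.degrees(np.arctan2(o[1]-f[1],o[0]-f[0]))%360).round(2)
    mk=(S>150)&(V>150)&(H>15)&(H<32)&(r0>.155)&(r0<.195)&(x<.42)&ok; g=ray(np.argwhere(mk)[:,::-1],.015)[:,:2].mean(0)
    print('circle',f.round(4),len(e),'mark',g.round(4),mk.sum(),np.hypot(*(g-f[:2])).round(4),'bearing',br(g))
    r=np.hypot(x-f[0],y-f[1]); a=np.arctan2(y-f[1],x-f[0])
    pm=ok&(z>.05)&(z<.11)&(r>.12)&(r<.15); n,cc=cv2.connectedComponents(pm.astype(np.uint8))
    L=[(br(W[cc==k].mean(0)),int((cc==k).sum()),W[cc==k][:,2].max().round(3)) for k in range(1,n) if (cc==k).sum()>10]; print(L)
    red=(S>170)&((H<6)|(H>174))&(r<.11)&(z>.1)&ok
    (cu,cv_),rad=cv2.minEnclosingCircle(np.argwhere(red)[:,::-1].astype(np.float32)); g=ray([[cu,cv_]],.12)[0]
    print('lid',cu,cv_,rad,br(g),np.hypot(*(g[:2]-f[:2])).round(4))
E
python3 -c "
from h import *
wrist(cv2.imread('pics/w2.png'),np.load('w2.npy'),np.load('w2p.npy')); table()"
```

```text
circle [ 0.5578 -0.0635  0.1452] 271 mark [ 0.3856 -0.0793] 172 0.1729 bearing 185.26
[(np.float64(159.68), 85, np.float64(0.098)), (np.float64(203.54), 97, np.float64(0.098)), (np.float64(114.67), 132, np.float64(0.097)), (np.float64(248.28), 137, np.float64(0.097)), (np.float64(69.8), 139, np.float64(0.097)), (np.float64(293.27), 146, np.float64(0.097))]
lid 252.0 240.0 78.4092788696289 355.02 0.0255
top phase -20.47 0.98 honey 0.0 0.0 0
scene phase -20.99 0.97 honey -174.2 0.067 297
```

```bash
sed -i "s/&(r<.11)&(z>.1)&ok/\&(abs(r-.062)<.04)\&(z>.1)\&(z<.14)\&(x<f[0]-.02)\&ok/" h.py; python3 -c "
from h import *
wrist(cv2.imread('pics/w2.png'),np.load('w2.npy'),np.load('w2p.npy'))
plan([(.54,.07,.30),(.54,.07,.102),(.5218,.0687,.102),(.5134,.0661,.102)])"
```

```text
circle [ 0.5578 -0.0635  0.1452] 271 mark [ 0.3856 -0.0793] 172 0.1729 bearing 185.26
[(np.float64(159.68), 85, np.float64(0.098)), (np.float64(203.54), 97, np.float64(0.098)), (np.float64(114.67), 132, np.float64(0.097)), (np.float64(248.28), 137, np.float64(0.097)), (np.float64(69.8), 139, np.float64(0.097)), (np.float64(293.27), 146, np.float64(0.097))]
lid 250.04678344726562 180.90248107910156 20.19230842590332 181.69 0.0618
yaw of tool y 88.2
[0.54 0.07 0.3 ] [-0.1172  0.2604  0.1437] mm 160.0
[0.54  0.07  0.102] [-3.00e-04  2.00e-04  3.96e-01] mm 198.0
[0.522 0.069 0.102] [ 0.0363 -0.0037  0.    ] mm 18.0
[0.513 0.066 0.102] [ 0.0166 -0.0057  0.    ] mm 9.0
```

The lid bearing (181.7°) and the posts (181.55°) agree. The pointer is at 185.3°, so 3.6° remain.

Emit:
{"api": "step_arm", "payload": {"steps": [[-0.03, 0.065, 0, 0, 0, 0, -1], [-0.03, 0.065, 0, 0, 0, 0, -1], [-0.03, 0.065, 0.044, 0, 0, 0, -1], [-0.027, 0.065, 0.05, 0, 0, 0, -1], [0, 0, 0.05, 0, 0, 0, -1], [0, 0, 0.1, 0, 0, 0, -1], [0, 0, 0.1, 0, 0, 0, -1], [0, 0, 0.1, 0, 0, 0, -1], [0, 0, 0.096, 0, 0, 0, -1], [0, 0, 0, 0, 0, 0, -1]]}}

```text
time: 8.62
ee_pos: [0.5377, 0.069, 0.0992]
tool_rot: [0.016, 1.0, -0.001, -0.003]
contact_force: [-0.4, 0.3, 1.1]
gripper_width: 0.0002
finger_force: 0.0
```

```bash
python3 -c "
from h import *
plan([(.5218,.0687,.102),(.5134,.0661,.102)]);table()"
```

```text
yaw of tool y 88.2
[0.522 0.069 0.102] [ 0.0317 -0.0015 -0.0054] mm 16.0
[0.513 0.066 0.102] [ 0.0166 -0.0057  0.0001] mm 9.0
top phase -21.27 0.98 honey -176.6 0.066 191
scene phase -21.71 0.88 honey -174.3 0.067 297
```

Then the final push, gently, followed by backing off and returning to the viewing place.

Emit:
{"api": "step_arm", "payload": {"steps": [[0.016, -0.001, -0.003, 0, 0, 0, -1], [0.012, -0.001, -0.002, 0, 0, 0, -1], [0.006, -0.002, 0, 0, 0, 0, -1], [0.006, -0.002, 0, 0, 0, 0, -1], [0.005, -0.002, 0, 0, 0, 0, -1], [0.002, 0, 0, 0, 0, 0, -1], [0, 0, 0, 0, 0, 0, -1], [0, 0, 0, 0, 0, 0, -1]]}}

```text
time: 9.72
ee_pos: [0.516, 0.0656, 0.1046]
tool_rot: [0.016, 1.0, -0.0, -0.0]
contact_force: [0.2, 0.1, 0.8]
gripper_width: -0.0
finger_force: 0.0
```

Emit:
{"api": "step_arm", "payload": {"steps": [[-0.02, 0.004, 0, 0, 0, 0, -1], [-0.01, 0, -0.05, 0, 0, 0, -1], [0, 0, -0.1, 0, 0, 0, -1], [0, 0, -0.1, 0, 0, 0, -1], [0, 0, -0.1, 0, 0, 0, -1], [0.02, -0.08, -0.1, 0, 0, 0, -1], [0.04, -0.09, -0.1, 0, 0, 0, -1], [0.04, -0.09, 0, 0, 0, 0, -1], [0, 0, 0, 0, 0, 0, -1], [0, 0, 0, 0, 0, 0, -1]]}}

```text
time: 10.98
ee_pos: [0.48, -0.0547, 0.3727]
tool_rot: [0.016, 1.0, 0.0, 0.0]
contact_force: [-0.2, 0.6, -0.1]
gripper_width: 0.0004
finger_force: 0.0
```

```bash
python3 -c "
from h import *
s=sensors.sense(); p,d=optics.snapshot('wrist'); cv2.imwrite('pics/w3.png',p)
wrist(p,d,np.r_[s['ee_pos'],s['tool_rot']]); table()"
```

```text
circle [ 0.5577 -0.0636  0.1451] 270 mark [ 0.3856 -0.0793] 169 0.1728 bearing 185.23
[(np.float64(161.49), 81, np.float64(0.098)), (np.float64(205.57), 103, np.float64(0.098)), (np.float64(116.72), 124, np.float64(0.098)), (np.float64(250.31), 138, np.float64(0.098)), (np.float64(71.73), 133, np.float64(0.097)), (np.float64(295.45), 146, np.float64(0.097))]
lid 245.54917907714844 179.30328369140625 20.26555061340332 183.28 0.0616
top phase -18.46 0.98 honey 0.0 0.0 0
scene phase -18.95 0.97 honey -172.1 0.067 295
```

View pics/w3.png

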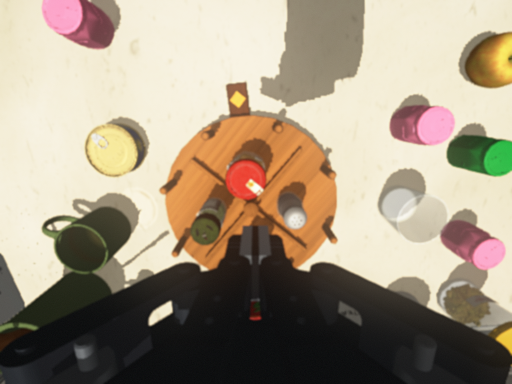

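Wrist view: the pointer is at (238,99) and the honey lid at (246,179). The jar is at 183.5° against 185.25°, so one more push of 1.7° (4 mm past the last stop) is needed.

```bash
python3 -c "
from h import *
plan([(.535,.069,.30),(.535,.069,.103),(.516,.0656,.103),(.512,.0643,.103)])"
```

```text
yaw of tool y 88.2
[0.535 0.069 0.3  ] [-0.1023  0.2495  0.1442] mm 153.0
[0.535 0.069 0.103] [-3.00e-04  2.00e-04  3.94e-01] mm 197.0
[0.516 0.066 0.103] [ 0.0378 -0.008   0.    ] mm 19.0
[0.512 0.064 0.103] [ 0.0079 -0.0028  0.    ] mm 4.0
```

Emit:
{"api": "step_arm", "payload": {"steps": [[-0.026, 0.063, 0, 0, 0, 0, -1], [-0.026, 0.063, 0, 0, 0, 0, -1], [-0.026, 0.062, 0.044, 0, 0, 0, -1], [-0.024, 0.062, 0.05, 0, 0, 0, -1], [0, 0, 0.05, 0, 0, 0, -1], [0, 0, 0.1, 0, 0, 0, -1], [0, 0, 0.1, 0, 0, 0, -1], [0, 0, 0.1, 0, 0, 0, -1], [0, 0, 0.094, 0, 0, 0, -1], [0, 0, 0, 0, 0, 0, -1]]}}

```text
time: 12.38
ee_pos: [0.5327, 0.0684, 0.1005]
tool_rot: [0.016, 1.0, -0.001, -0.003]
contact_force: [-0.5, 0.5, 1.7]
gripper_width: -0.0003
finger_force: 0.0
```

```bash
python3 -c "
from h import *
plan([(.516,.0656,.103),(.512,.0643,.103)])"
```

```text
yaw of tool y 88.2
[0.516 0.066 0.103] [ 0.0332 -0.0067 -0.0047] mm 17.0
[0.512 0.064 0.103] [ 0.0079 -0.0029  0.0001] mm 4.0
```

Emit:
{"api": "step_arm", "payload": {"steps": [[0.016, -0.003, -0.002, 0, 0, 0, -1], [0.016, -0.003, -0.001, 0, 0, 0, -1], [0.006, -0.003, 0, 0, 0, 0, -1], [0, 0, 0, 0, 0, 0, -1], [0, 0, 0, 0, 0, 0, -1], [0, 0, 0, 0, 0, 0, -1]]}}

```text
time: 13.12
ee_pos: [0.5156, 0.0644, 0.105]
tool_rot: [0.016, 1.0, -0.0, 0.0]
contact_force: [1.2, -0.0, -0.0]
gripper_width: -0.0002
finger_force: 0.0
```

```bash
python3 -c "
from h import *
plan([(.512,.0643,.103)])"
```

```text
yaw of tool y 88.1
[0.512 0.064 0.103] [ 0.0073 -0.0005  0.0039] mm 4.0
```

Emit:
{"api": "step_arm", "payload": {"steps": [[0.004, -0.001, 0, 0, 0, 0, -1], [0.0035, -0.001, 0, 0, 0, 0, -1], [0, 0, 0, 0, 0, 0, -1], [0, 0, 0, 0, 0, 0, -1], [0, 0, 0, 0, 0, 0, -1]]}}

```text
time: 13.75
ee_pos: [0.5117, 0.0636, 0.1049]
tool_rot: [0.016, 1.0, -0.0, -0.0]
contact_force: [-0.2, 0.2, -0.5]
gripper_width: 0.0
finger_force: 0.0
```

Emit:
{"api": "step_arm", "payload": {"steps": [[-0.02, 0.004, 0, 0, 0, 0, -1], [-0.01, 0, -0.05, 0, 0, 0, -1], [0, 0, -0.1, 0, 0, 0, -1], [0, 0, -0.1, 0, 0, 0, -1], [0, 0, -0.1, 0, 0, 0, -1], [0.02, -0.08, -0.1, 0, 0, 0, -1], [0.04, -0.09, -0.1, 0, 0, 0, -1], [0.04, -0.09, 0, 0, 0, 0, -1], [0, 0, 0, 0, 0, 0, -1], [0, 0, 0, 0, 0, 0, -1]]}}

```text
time: 15.0
ee_pos: [0.4757, -0.0566, 0.3729]
tool_rot: [0.016, 1.0, 0.0, 0.0]
contact_force: [0.9, 0.8, -0.0]
gripper_width: 0.0002
finger_force: 0.0
```

```bash
python3 -c "
from h import *
s=sensors.sense(); p,d=optics.snapshot('wrist'); cv2.imwrite('pics/w4.png',p)
wrist(p,d,np.r_[s['ee_pos'],s['tool_rot']]); table()"
```

```text
circle [ 0.5577 -0.0636  0.1452] 265 mark [ 0.3853 -0.0794] 165 0.1731 bearing 185.26
[(np.float64(163.63), 82, np.float64(0.098)), (np.float64(207.67), 102, np.float64(0.097)), (np.float64(118.86), 124, np.float64(0.097)), (np.float64(252.47), 140, np.float64(0.098)), (np.float64(73.91), 133, np.float64(0.097)), (np.float64(297.52), 147, np.float64(0.097))]
lid 245.27169799804688 182.26205444335938 20.087078094482422 185.62 0.0619
top phase -16.28 0.98 honey 0.0 0.0 0
scene phase -16.87 0.97 honey -170.7 0.067 297
```

View pics/w4.png

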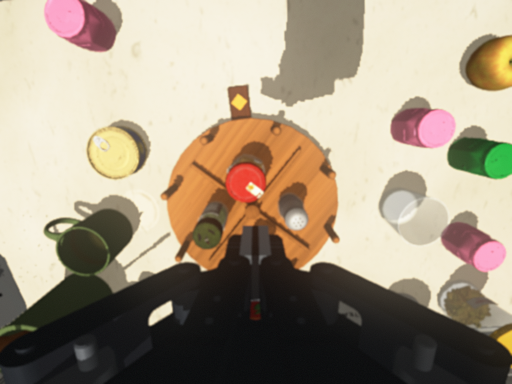

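Wrist view: the honey lid (245,182) is at 185.6°, and the pointer (239,102) at 185.3°, so they are aligned. The arm is clear, the disc is at rest and the bystanders haven't moved. Handing in.

```bash
python3 -c "
from plant import sign_off
print(sign_off())"
```

```text
the job is handed in; nothing more can be done
None
```

The honey jar stands at the front, within about 0.5° of the brass pointer by the wrist camera; the turntable is at rest with nothing touching it, the bystanders look unmoved, and the job was handed in after about 15 s of robot time.

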